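# Press a glued-up block in the trigger clamp

### The arm

A 6-joint arm with a two-finger parallel gripper is mounted at the origin on the work surface. World frame = base frame: x ahead of the robot, y to its left, z up, the work surface at z = 0. Lengths are in m, angles in rad, forces in N, time in s.
With the tool pointing down it reaches from about 0.225 to 0.875 m from the base axis. Payload 3.4 kg.
Tool frame: the origin (TCP) lies at the very end of the fingers, on their centre line; the grasp point (between the pads) lies behind it (manip.grasp_offset is the z of the grasp point in the tool frame, in m); z points along the fingers, y is the line along which they close (so a half turn about z gives the same grasp; the last joint's range is limited). The gripper opens to 85 mm and grips with 20 to 120 N. Pads are 22 mm wide; open, the fingers measure 114 mm over their backs; the gripper's body (76 mm by 85 mm) begins 54 mm behind the grasp point. The pads swing forward as they close: fully open they stand 13 mm farther back than shut.
Start: joints at [1.206, 0.276, 1.505, -0, 1.361, -0.121], TCP at [0.139, 0.558, 0.231] pointing down, gripper open.
Joint ranges: [-2.89, 2.89], [-0.75, 2.08], [0.22, 2.7], [-1.18, 4.32], [0.11, 2.71], [-2.7, 2.7]. Speed limits (rad/s): [2.57, 2.57, 3.14, 3.14, 3.14, 3.14].

### API

Orientations are given as a unit quaternion [w, x, y, z].
In Python, from rig import manip gives the robot as it stands.
- The arm moves only by the shell command python3 -m pendant 'ROWS' [FORCE]. ROWS is JSON, a list of rows, each an object of numbers: "dx", "dy", "dz": the shift along the tool's x, y, z in m; "rx", "ry", "rz": the turn, a rotation vector about the tool's x, y, z in degrees; "hand": the finger opening in m, from 0 to 0.0854. In form: [{"dx": .., "dy": .., "dz": .., "rx": .., "ry": .., "rz": .., "hand": ..}, ...]. A call has 1 to 12 rows; each row shifts and turns the commanded pose from where the row before left it, along the tool's axes as they then stand; what a row does not reach is not made up. A row lasts 1/12 s, in which the tool goes at most 41.7 mm and 7.16 degrees, less where a joint would pass 70% of its speed; a pose out of reach is approached as far as the arm can. A call is refused whole if a number of a shift passes 0.0417 or a number of a turn 7.16, either way. A call with a gripper value outside its range is refused whole. The fingers move at their own pace and stop on an object; FORCE is the grip in N (left out, the last holds). Time passes only in rows, so rows that do not move let the fingers close. It gives the time, the measured TCP pose, the force, the opening and the grip force at its end, in the units of the state.
- manip.get_state(): the state, without advancing time (a new reading comes with each control period).
- manip.get_image(name): name is "scene" or "top"; returns a dict with "frame" (420x560x3 uint8, red, green, blue), "fx", "fy", "cx", "cy" (pixels), "distortion" ([k1, k2, p1, p2, k3] as OpenCV has them; the pictures are not rectified), "position" and "attitude" of the camera in the world. Camera axes: x right, y up, looking along -z (the intrinsics and any distortion apply to the point x, -y, -z); pixel columns grow to the right and rows downward; lengths in m; the calibration is good to about 2 mm. A picture is of the moment at which its call begins. There is no depth.
- manip.sign_off(): hands the job in; it is judged then, once.
The state is a dict: "clock": time; "qpos": joint angles; "qd": joint speeds; "effort": joint torques, N m; "position": TCP position; "ee_rot": TCP orientation; "contact_force": force on the tool from outside, world axes, zero at the start; "moment": the same for the moment, N m; "width": finger opening in m; "gripper_force": force on a finger pad.
Only numpy, scipy, OpenCV 4.12 (cv2) and the standard library are available. Lean on these libraries where they do the work, as an engineer would, in place of code of your own. Each camera call takes 0.05 s, during which the arm holds its last target. There are 200 camera calls.

### The job

In the paint closet, a block freshly glued from a light and a dark half must be kept under pressure: stand it upright on the clamp's steel bed, centred between the orange cushion and the fixed jaw, with its light and dark faces towards the two jaws, and let it go. Then pump the orange trigger until the cushion pinches the block against the fixed jaw and the white band of the spring gauge behind the cushion has sunk into the black head while the green band still shows; never sink it until only red is left, and drive the rod by the trigger alone, not by pushing rod, head or cushion. The trigger is the only thing that keeps up the pressure, so finish while still holding it squeezed like that; leave the paint tin, glue bottle and tape roll where they stand.

Things in the scene. Friction and masses are not known exactly. Their poses are not given: they have to be found in the camera images.
- block: Glued wooden block, 40 mm (its x: light half at -x, dark half at +x, seam in the middle) by 50 mm (its y) by 55 mm tall, 0.06 to 0.13 kg. Origin: centre of its underside, z up. It starts standing on the white worktop (z = 0).
- clamp: The whole clamp, fixed to the worktop, all below 68 mm. Origin: on the worktop under the rod, in the blue housing; +x is the push direction, the handle side is -y. Its bed is a dark steel plate 70 mm wide, top 8 mm above the worktop, from x = -30 to 255 mm; the housing takes x = -30 to 30 mm, y = -50 to 32 mm.
- anvil (a point): Fixed jaw, a blue upright plate 50 mm wide, 18 mm thick. Origin: centre of its gripping face, 34 mm above the worktop (face spans 8 to 58 mm height), 218 mm along x from the clamp's origin. Axes as the clamp's: +x push direction, y level across, z up. The block goes on the -x side: pressed to this face its centre is at x = -20 mm.
- cushion: Orange moving jaw pad, 36 mm square, 10 mm thick, on the end of the spring gauge. Origin: centre of its front face, 34 mm above the worktop; axes as the anvil's. It starts 71 to 91 mm short of the anvil's face and moves only along the anvil's x.
- rod: Steel push rod, 12 mm wide, carrying a 34 mm square black head, the gauge and the cushion; its tail sticks out behind the housing. Origin: on its axis, 34 mm above the worktop, 127 mm behind the cushion's face with the gauge free; axes as the anvil's. Travel 75 mm in all. 3 N of friction keeps it where the ratchet left it; under more pressure it slides back once the trigger is let go.
- gauge (a joint): How far the spring stem behind the cushion has sunk into the black head, m: 0 free, 0.018 bottomed. Force on the block = 2 N + 0.5 N per mm. The stem (17 mm thick) shows 18 mm when free: from the head outward 4 mm white, 6 mm green, 8 mm red at the cushion. White gone: 0.004; only red left: 0.010.
- trigger: Orange trigger on an upright pivot; a spring returns it. Origin: foot of the pivot axis, clamp x = 5, y = -39 mm, worktop height. Yaw against the clamp: +0.25 rad released, -0.25 squeezed home. A ratchet with 5 mm steps: a squeeze takes up free play (up to 5 mm of rod travel), then drives the rod 31 mm per rad; a full squeeze gives about 9 to 14 mm. The rod stays as it returns.
- trigger_push (a point): Where a finger should push: on the trigger blade's front face, 50 mm from the pivot, 45 mm above the worktop; its +x points out of that face. The blade is 10 mm thick, 14 to 72 mm from the pivot, 14 to 66 mm high. Squeezing moves this point 25 mm, about along the clamp's -x, to the black handle; it takes 1.5 to 3 N here plus 0.6 times (3 N rod friction + force on the cushion).
- handle_back (a point): Point on the back (clamp's -x side) of the fixed black handle behind the trigger, at x = -29, y = -89 mm of the clamp, 45 mm above the worktop. The handle is 12 mm thick, 4 to 66 mm high, yawed -0.25 rad. From here to the trigger's front is 52 mm along the clamp's x when released, 27 mm when squeezed home. Over 25 mm of free space outside both.
- tin: Bystander: paint tin with a green label, 72 mm across, 85 mm tall; origin at the centre of its underside.
- glue: Bystander: white glue bottle with a yellow label, 48 mm across, 120 mm tall; origin at the centre of its underside.
- tape: Bystander: roll of blue tape lying flat, 90 mm across, 25 mm high; origin at the centre of its underside.
Not all that is in view belongs to the job. Leave any turquoise look-alike of the block alone.

How it is judged:
On the way, in this order (a step that is already met when the one before it is completed fails the run):
1. the block stands upright on the bed between the jaws, centred across within 10 mm, light and dark faces to the jaws, and the fingers have let it go (x of block in the frame of anvil between -0.085 and -0.016 m and y of block in the frame of anvil between -0.01 and 0.01 m and height (world z) of block between 0.004 and 0.012 m and angle between block's own z axis and vertical below 0.1 rad and angle between the x axis of block and the x axis of anvil, either way round below 0.15 rad and contact force between the fingers and block below 0.1 N and linear speed of block below 0.02 m/s), for 0.2 s.
2. by squeezing the trigger the cushion is brought against the block (contact force between cushion and block above 0.3 N and contact force between the fingers and trigger above 0.5 N), for 0.1 s.
At the end, for the whole second after the job is handed in: Block upright on the bed, within 10 mm of the clamp's centre line, 0.15 rad of square and 4 mm of the fixed jaw, pressed by the cushion with over 3 N; gauge 3.5 to 10.5 mm in; fingers press the trigger blade (over 1 N) and do not touch the block (x of block in the frame of anvil between -0.085 and -0.016 m and y of block in the frame of anvil between -0.01 and 0.01 m and height (world z) of block between 0.004 and 0.012 m and angle between block's own z axis and vertical below 0.1 rad and angle between the x axis of block and the x axis of anvil, either way round below 0.15 rad and contact force between the fingers and block below 0.1 N and x of block in the frame of anvil above -0.024 m and value of joint gauge between 0.0035 and 0.0105 m and contact force between cushion and block above 3 N and contact force between the fingers and trigger above 1 N and linear speed of block below 0.01 m/s); the arm keeps its last pose, push and grip.
It fails at once if the gauge is sunk past 11.5 mm (only red left): the block is crushed (value of joint gauge above 0.0115 m).
It fails at once if the robot pushes the rod, head or cushion directly (over 3 N) (contact force between any of the arm, the fingers and rod above 3 N).
It fails at once if the tin is moved more than 30 mm (distance of tin from where it was at the start of the episode above 0.03 m).
It fails at once if the glue is moved more than 30 mm (distance of glue from where it was at the start of the episode above 0.03 m).
It fails at once if the tape is moved more than 30 mm (distance of tape from where it was at the start of the episode above 0.03 m).
It also fails if it takes over 61 s, if anything falls off the work surface, if the arm or the gripper's body presses on something with over 40 N, if the wrist force passes 120 N, or if a joint passes its speed limit or range.

## Working session

There is one attempt and no reset: what is moved stays moved. The work goes in short steps, Python scripts to look and compute and a shell command to move; the robot and the scene stay as the last step left them, time stands still between calls to the robot, and variables do not carry over. Pictures are saved under pics/ and viewed, at most 10 in all, crops included, and the job is handed in when it is done.

```bash
mkdir -p pics; ls; cat > h.py <<'E'
import numpy as np, cv2, json
from rig import manip
from scipy.spatial.transform import Rotation as R
def grab(n):
    d=manip.get_image(n); np.save('/tmp/%s.npy'%n,d,allow_pickle=True); return d
def load(n): return np.load('/tmp/%s.npy'%n,allow_pickle=True).item()
def K(d): return np.array([[d['fx'],0,d['cx']],[0,d['fy'],d['cy']],[0,0,1.]])
def rot(d):
    a=np.array(d['attitude']); return a if a.shape==(3,3) else R.from_quat(a,scalar_first=True).as_matrix()
def cast(d,px,z):
    u=cv2.undistortPoints(np.array(px,float).reshape(-1,1,2),K(d),np.array(d['distortion'],float)).reshape(-1,2)
    r=np.c_[u[:,0],-u[:,1],-np.ones(len(u))]@rot(d).T
    p=np.array(d['position']); t=(z-p[2])/r[:,2]
    return p+r*t[:,None]
def proj(d,P):
    c=(np.array(P,float).reshape(-1,3)-np.array(d['position']))@rot(d)
    c=c*[1,-1,-1]
    return cv2.projectPoints(c,np.zeros(3),np.zeros(3),K(d),np.array(d['distortion'],float))[0].reshape(-1,2)
def save(n,img): cv2.imwrite('pics/'+n,cv2.cvtColor(img,cv2.COLOR_RGB2BGR))
E
python3 - <<'E'
from h import *
s=manip.get_state(); print(s, manip.grasp_offset)
for n in('top','scene'):
    d=grab(n); print({k:v for k,v in d.items() if k!='frame'}); save(n+'0.png',d['frame'])
E
```

```text
pics
{'clock': 0.0, 'qpos': array([ 1.20598961e+00,  2.76606875e-01,  1.50616029e+00, -2.55160065e-05,
        1.36069697e+00, -1.20981756e-01]), 'qd': array([ 0.0001606 ,  0.00094757, -0.00070098,  0.00175893,  0.00080908,
        0.00057578]), 'effort': array([ 8.47640531e-04, -4.16773546e+01, -2.45809579e+01, -5.57784142e-05,
        1.11370784e-02, -8.80442940e-06]), 'position': array([0.13862368, 0.55748197, 0.23042212]), 'ee_rot': array([-2.12948460e-04,  1.21608006e-01,  9.92577764e-01, -9.11271348e-04]), 'contact_force': array([ 0.03818021, -0.61158744, -0.38597754]), 'moment': array([ 0.02760739, -0.01173206, -0.02176614]), 'gripper_force': 0.0, 'width': 0.08530118712151502} -0.0187
{'fx': 496.25735256577013, 'fy': 496.25735256577013, 'cx': 281.09820073761887, 'cy': 221.09293558519374, 'distortion': array([-0.05907231,  0.        ,  0.        ,  0.        ,  0.        ]), 'position': array([0.38474466, 0.00642431, 1.46742214]), 'attitude': array([ 0.70976083,  0.04793126, -0.04077093, -0.7016266 ])}
{'fx': 433.3498740045815, 'fy': 433.3498740045815, 'cx': 272.9534362199933, 'cy': 213.49192507535133, 'distortion': array([0.0181398, 0.       , 0.       , 0.       , 0.       ]), 'position': array([1.1213198 , 0.56964214, 0.96160972]), 'attitude': array([0.35235928, 0.13076423, 0.32529476, 0.86771365])}
```

View pics/top0.png

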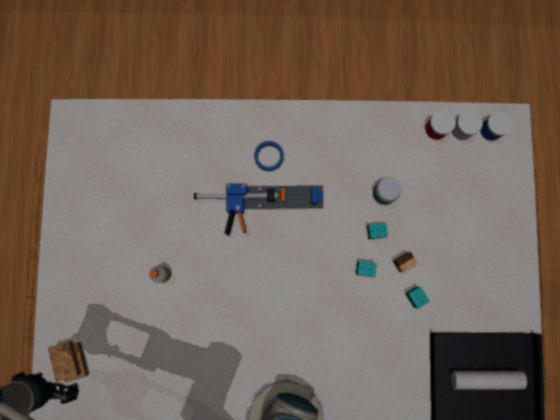

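View pics/scene0.png

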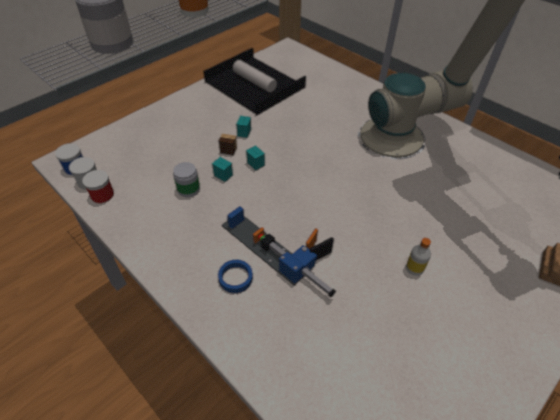

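The top view shows the clamp (housing 236,197; anvil 317,195; trigger 240,221; handle 230,223), the tin at (387,190), the tape at (269,156) and the glue at (160,272). Block candidates are wooden at (405,262), turquoise at (377,230), (367,268) and (418,297), and a large brown item at (68,361). The wooden one with light and dark halves fits the description, so I'll confirm it in an enlarged crop.

```bash
python3 - <<'E'
from h import *
d=load('top');f=d['frame']
a=cv2.resize(f[235:305,350:440],None,fx=6,fy=6,interpolation=cv2.INTER_CUBIC)[:, :]
b=cv2.resize(f[165:245,185:335],None,fx=5,fy=5,interpolation=cv2.INTER_CUBIC)
a=cv2.resize(a,(257,200)); b=cv2.resize(b,(750,400))
c=np.zeros((600,750,3),np.uint8); c[:400]=b; c[400:,:257]=a
e=load('scene')['frame'][120:170,190:290]
c[400:,300:700]=cv2.resize(e,(400,200),interpolation=cv2.INTER_CUBIC)
save('crop1.png',c)
for n,p,z in [('block',(405,261),.055),('anviltop',(317,195),.058),('housing',(236,197),.06),('tail',(196,196),.034),('tin',(388,190),.085),('glue',(156,272),.12),('tape',(269,156),.025)]:
    print(n,cast(d,[p],z).round(3))
E
```

```text
block [[ 0.452 -0.332  0.055]]
anviltop [[ 0.639 -0.081  0.058]]
housing [[0.631 0.153 0.06 ]]
tail [[0.637 0.273 0.034]]
tin [[ 0.651 -0.28   0.085]]
glue [[0.411 0.36  0.12 ]]
tape [[0.762 0.061 0.025]]
```

View pics/crop1.png

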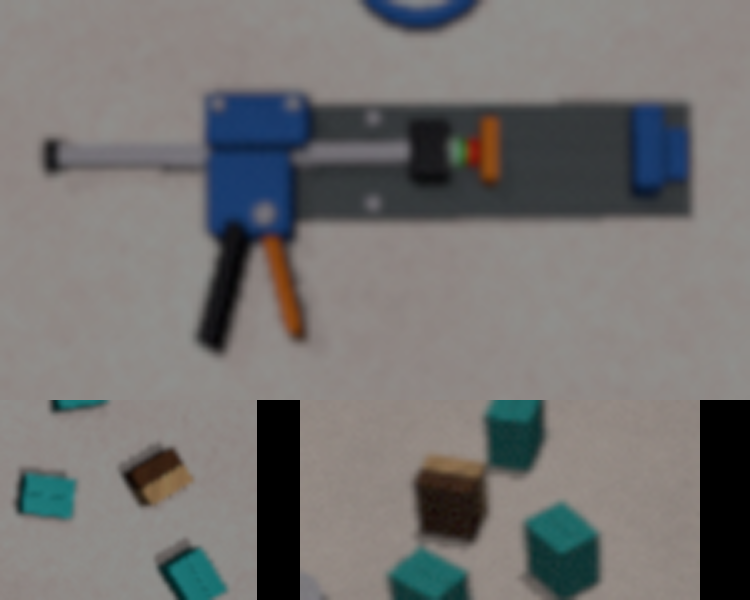

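The wooden block at top (405,262) is confirmed: two-tone brown, with the dark half up-left and the light half down-right. The others are turquoise look-alikes. Next I'll measure it and the clamp.

```bash
python3 - <<'E'
from h import *
d=load('top');f=d['frame']
c=cv2.resize(f[245:278,388:426],None,fx=14,fy=14,interpolation=cv2.INTER_CUBIC)
e=load('scene')['frame'][128:160,212:244]
c2=cv2.resize(e,(462,462),interpolation=cv2.INTER_CUBIC)
c=cv2.resize(c,(532,462)); c=np.hstack([c[:,:400+0] if 0 else cv2.resize(c,(399,346)),cv2.resize(c2,(346,346))])
save('crop2.png',cv2.convertScaleAbs(c,alpha=1.7))
# clamp
hsv=cv2.cvtColor(f,cv2.COLOR_RGB2HSV)
H,S,V=cv2.split(hsv); yy,xx=np.mgrid[:420,:560]
roi=(yy>165)&(yy<245)&(xx>185)&(xx<335)
for n,m in [('blue',(H>100)&(H<130)&(S>130)&roi&(yy>178)),('orange',(H<18)&(S>150)&(V>90)&roi),('bed',(S<90)&(V<95)&roi&(xx>245)&(yy<215))]:
    k,l,st,ce=cv2.connectedComponentsWithStats(m.astype(np.uint8))
    for i in range(1,k):
        if st[i,4]>15:
            cnt=cv2.findContours((l==i).astype(np.uint8),0,1)[0][0]
            print(n,st[i],ce[i].round(1),cv2.boxPoints(cv2.minAreaRect(cnt)).round(1).tolist())
# head/bed profiles
print(f[197,240:330].tolist()[:0])
E
```

```text
blue [227 184  20  29 441] [235.3 197. ] [[227.0, 184.0], [246.0, 184.0], [246.0, 212.0], [227.0, 212.0]]
blue [311 186  11  18 159] [315.4 194.7] [[311.0, 186.0], [321.0, 186.0], [321.0, 203.0], [311.0, 203.0]]
orange [279 188   6  13  56] [281.9 194.4] [[279.0, 200.0], [279.0, 188.0], [284.0, 188.0], [284.0, 200.0]]
orange [238 213   7  19  53] [241.3 221.5] [[237.6999969482422, 213.10000610351562], [240.3000030517578, 212.39999389648438], [245.3000030517578, 230.6999969482422], [242.60000610351562, 231.39999389648438]]
bed [258 166  22   5  22] [268.5 168.8] [[258.0, 166.0], [279.0, 166.0], [279.0, 170.0], [258.0, 170.0]]
bed [ 246  185   77   24 1389] [280.7 197.5] [[246.0, 185.0], [322.0, 185.0], [322.0, 208.0], [246.0, 208.0]]
bed [318 186   5   6  22] [320.2 187.8] [[318.0, 186.0], [322.0, 186.0], [322.0, 191.0], [318.0, 191.0]]
[]
```

View pics/crop2.png

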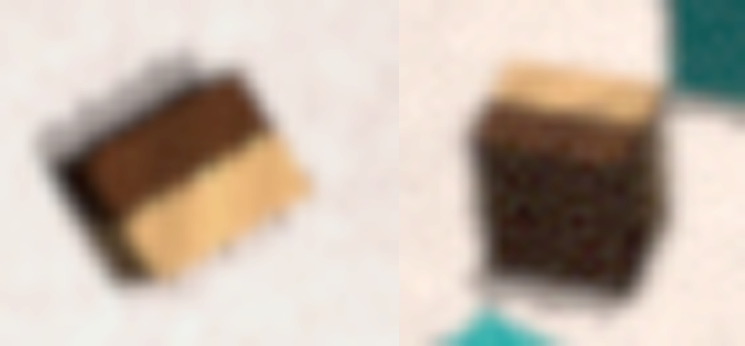

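```bash
python3 - <<'E'
from h import *
d=load('top');g=cv2.cvtColor(d['frame'],cv2.COLOR_RGB2GRAY).astype(float)
co=np.array([(85,165),(240,72),(312,185),(160,280)],float)
px=(co+.5)/10.5-.5+[388,245]
P=cast(d,px,.055); c=P.mean(0); v=(P[1]-P[0]+P[2]-P[3])/2; w=(P[0]-P[3]+P[1]-P[2])/2
print('block',c,np.linalg.norm(v),np.linalg.norm(w),'yaw x(light->dark)',np.degrees(np.arctan2(w[1],w[0])),'50mm side dir',np.degrees(np.arctan2(v[1],v[0])))
def edge(col,r0,r1): # subpixel max gradient
    p=g[r0:r1,col-1:col+2].mean(1); q=np.abs(np.diff(p)); i=q.argmax(); s=slice(max(i-1,0),i+2)
    return r0+.5+(np.arange(len(q))[s]*q[s]).sum()/q[s].sum()
cols=[c for c in range(262,310)]
for n,a,b in [('up',180,190),('lo',203,214)]:
    r=[edge(c,a,b) for c in cols]; Q=cast(d,np.c_[cols,r],.008)
    k=np.polyfit(Q[:,1],Q[:,0],1); res=np.polyval(k,Q[:,1])-Q[:,0]
    print(n,'x=%.4f + %.4f*y'%(k[1],k[0]),res.std(), 'yaw',np.degrees(np.arctan2(-1,-k[0])))
# along-axis profile row 195-197
print('grad row', [ (i,int(x)) for i,x in zip(range(300,330),g[192:199,300:330].mean(0))])
print('rgb cushion',[(i,d['frame'][194,i].tolist()) for i in range(262,288)])
print('end of bed', [(i,int(x)) for i,x in zip(range(316,330),g[204:207,316:330].mean(0))])
print('rod rows col 255',[(i,int(x)) for i,x in zip(range(188,206),g[188:206,253:262].mean(1))])
E
```

```text
block [ 0.45165447 -0.33640561  0.055     ] 0.049513648966387235 0.03633473167027892 yaw x(light->dark) 32.44051758991133 50mm side dir -58.56312302729054
up x=0.6773 + -0.0280*y 0.0006361434465992801 yaw -88.39515077572943
lo x=0.6071 + -0.0233*y 0.0004256492228894707 yaw -88.66738340667085
grad row [(300, 56), (301, 56), (302, 56), (303, 56), (304, 56), (305, 56), (306, 56), (307, 56), (308, 56), (309, 54), (310, 45), (311, 36), (312, 43), (313, 53), (314, 54), (315, 54), (316, 51), (317, 48), (318, 46), (319, 51), (320, 54), (321, 54), (322, 67), (323, 101), (324, 130), (325, 137), (326, 138), (327, 139), (328, 140), (329, 139)]
rgb cushion [(262, [111, 108, 114]), (263, [111, 109, 113]), (264, [113, 110, 115]), (265, [110, 107, 113]), (266, [90, 88, 93]), (267, [48, 47, 50]), (268, [25, 24, 27]), (269, [24, 25, 28]), (270, [25, 25, 28]), (271, [25, 24, 27]), (272, [26, 25, 28]), (273, [37, 37, 37]), (274, [64, 68, 65]), (275, [87, 103, 91]), (276, [83, 116, 88]), (277, [67, 100, 54]), (278, [98, 71, 28]), (279, [124, 36, 17]), (280, [120, 29, 11]), (281, [120, 52, 13]), (282, [136, 70, 18]), (283, [134, 72, 22]), (284, [109, 65, 38]), (285, [69, 56, 51]), (286, [52, 54, 57]), (287, [52, 56, 58])]
end of bed [(316, 47), (317, 51), (318, 53), (319, 54), (320, 55), (321, 57), (322, 70), (323, 103), (324, 131), (325, 137), (326, 138), (327, 137), (328, 139), (329, 139)]
rod rows col 255 [(188, 70), (189, 66), (190, 59), (191, 56), (192, 61), (193, 85), (194, 108), (195, 113), (196, 102), (197, 78), (198, 55), (199, 51), (200, 54), (201, 56), (202, 58), (203, 60), (204, 67), (205, 72)]
```

```bash
cat >> h.py <<'E'
YAW=np.radians(-88.5); UX=np.array([np.cos(YAW),np.sin(YAW),0]); UY=np.array([-UX[1],UX[0],0])
E
python3 - <<'E'
from h import *
d=load('top')
be=cast(d,[(322.8,205),(322.8,197)],.008); print('bedend',be)
e=be[1]; e[0]=.6423-.0257*e[1]; org=e-UX*.255; org[2]=0; print('clamp org',org,'anvil face',org+UX*.218)
np.save('/tmp/org.npy',org)
def cl(px,z): q=cast(d,px,z)-org; return np.c_[q@UX,q@UY].round(4).tolist()
print('anvil box edges (top)',cl([(310,186),(310,203.5)],.058))
print('cushion face/back',cl([(284.7,194.4),(280.6,194.4)],.052),'head',cl([(266.8,194),(273.5,194)],.051),'tail',cl([(194,196)],.034))
print('housing',cl([(226.5,183.5),(246.5,212.5)],.06))
print('trigger tip/blade', cl([(245.3,230.7),(242.6,231.4),(241.3,221.5)],.066))
pp=org+UX*(5)*1e-3+UY*-39e-3
for y in (.25,-.25):
    a=YAW+y; u=np.array([np.sin(a),-np.cos(a),0]); n=np.array([np.cos(a),np.sin(a),0])
    P=pp+u*.05+n*.005; print('push',y,P,[float(((P-org)@k).round(4)) for k in(UX,UY)])
hb=org+UX*-.029+UY*-.089; print('handle',hb, 'proj handle top',proj(d,[hb+[0,0,.066]]))
t=org+UX*.194; print('place', t)
E
```

```text
bedend [[ 0.61844602 -0.10114792  0.008     ]
 [ 0.64259427 -0.10111903  0.008     ]]
clamp org [0.63822364 0.15379358 0.        ] anvil face [ 0.64393021 -0.06413171  0.        ]
anvil box edges (top) [[0.2149, 0.0218], [0.2138, -0.0294]]
cushion face/back [[0.1414, -0.0007], [0.1296, -0.0005]] head [[0.0896, 0.0015], [0.109, 0.0012]] tail [[-0.1253, 0.0022]]
housing [[-0.0264, 0.0326], [0.0311, -0.053]]
trigger tip/blade [[0.0279, -0.1061], [0.0202, -0.108], [0.0166, -0.0796]]
push 0.25 [0.55262609 0.12932976 0.        ] [0.0222, -0.0862]
push -0.25 [0.54950527 0.15399691 0.        ] [-0.0025, -0.0887]
handle [0.548495  0.1804539 0.       ] proj handle top [[225.33048247 225.02138768]]
place [ 0.64330197 -0.04013994  0.        ]
```

```bash
cat > st.py <<'E'
from h import *
import sys
s=manip.get_state(); M=R.from_quat(s['ee_rot'],scalar_first=True).as_matrix()
print('t',round(s['clock'],2),'pos',s['position'].round(4),'yaw_y',np.degrees(np.arctan2(M[1,1],M[0,1])).round(2),'tilt',M[:,2].round(3),'F',np.array(s['contact_force']).round(2),'w',round(s['width'],4),'gf',s['gripper_force'])
if len(sys.argv)>3:
    t=np.array([float(v) for v in sys.argv[1:4]]); print('to go tool',((t-s['position'])@M).round(4))
E
R='{"dx":-0.0216,"dy":-0.033}'
python3 -m pendant '[{"dx":-0.0216,"dy":-0.033},{"dx":-0.0216,"dy":-0.033},{"dx":-0.0216,"dy":-0.033},{"dx":-0.0216,"dy":-0.033},{"dx":-0.0216,"dy":-0.033},{"dx":-0.0216,"dy":-0.033},{"dx":-0.0216,"dy":-0.033},{"dx":-0.0216,"dy":-0.033},{"dx":-0.0216,"dy":-0.033},{"dx":-0.0216,"dy":-0.033},{"dx":-0.0216,"dy":-0.033},{"dx":-0.0216,"dy":-0.033}]'
python3 -m pendant '[{"dx":-0.0216,"dy":-0.033},{"dx":-0.0216,"dy":-0.033},{"dx":-0.0216,"dy":-0.033},{"dx":-0.0216,"dy":-0.033},{"dx":-0.0216,"dy":-0.033},{"dx":-0.0216,"dy":-0.033},{"dx":-0.0216,"dy":-0.033},{"dx":-0.0216,"dy":-0.033},{"dx":-0.0216,"dy":-0.033},{"dx":-0.0216,"dy":-0.033},{"dx":-0.0216,"dy":-0.033},{"dx":-0.0216,"dy":-0.033}]'
python3 -m pendant '[{"rz":7},{"rz":7},{"rz":7},{"rz":7},{"rz":7},{"rz":7},{"rz":7},{"rz":7},{"rz":7},{"rz":7},{"rz":7},{"rz":7}]'
python3 -m pendant '[{"rz":7,"dz":0.015},{"rz":7,"dz":0.015},{"rz":7,"dz":0.015},{"rz":7,"dz":0.015},{"rz":7,"dz":0.015},{"rz":7,"dz":0.015},{"rz":7,"dz":0.015},{"dz":0.015},{}]'
python3 st.py .4517 -.3364 .015
```

```text
t 0.1 pos [0.1386 0.5576 0.2305] yaw_y 76.03 tilt [-0.001 -0.002 -1.   ] F [ 0.15 -0.14 -0.14] w 0.0856 gf 0.0
to go tool [-0.5197 -0.7916  0.2167]invalid input
invalid input
invalid input
invalid input
```

```bash
python3 -m pendant '[{"dx":-0.0216,"dy":-0.033,"dz":0,"rx":0,"ry":0,"rz":0,"hand":0.0854}]' ; python3 -m pendant '[{"dx":-0.0216,"dy":-0.033,"dz":0,"rx":0,"ry":0,"rz":0}]'
```

```text
clock: 0.18
position: [0.1511, 0.5258, 0.2301]
ee_rot: [-0.001, 0.12, 0.993, 0.002]
contact_force: [1.7, -0.1, 0.5]
width: 0.0852
gripper_force: 0.0invalid input
```

```bash
python3 -m pendant '[{"dx":-0.0216,"dy":-0.033,"dz":0,"rx":0,"ry":0,"rz":0,"hand":0.0854},{"dx":-0.0216,"dy":-0.033,"dz":0,"rx":0,"ry":0,"rz":0,"hand":0.0854},{"dx":-0.0216,"dy":-0.033,"dz":0,"rx":0,"ry":0,"rz":0,"hand":0.0854},{"dx":-0.0216,"dy":-0.033,"dz":0,"rx":0,"ry":0,"rz":0,"hand":0.0854},{"dx":-0.0216,"dy":-0.033,"dz":0,"rx":0,"ry":0,"rz":0,"hand":0.0854},{"dx":-0.0216,"dy":-0.033,"dz":0,"rx":0,"ry":0,"rz":0,"hand":0.0854},{"dx":-0.0216,"dy":-0.033,"dz":0,"rx":0,"ry":0,"rz":0,"hand":0.0854},{"dx":-0.0216,"dy":-0.033,"dz":0,"rx":0,"ry":0,"rz":0,"hand":0.0854},{"dx":-0.0216,"dy":-0.033,"dz":0,"rx":0,"ry":0,"rz":0,"hand":0.0854},{"dx":-0.0216,"dy":-0.033,"dz":0,"rx":0,"ry":0,"rz":0,"hand":0.0854},{"dx":-0.0216,"dy":-0.033,"dz":0,"rx":0,"ry":0,"rz":0,"hand":0.0854},{"dx":-0.0216,"dy":-0.033,"dz":0,"rx":0,"ry":0,"rz":0,"hand":0.0854}]' >/dev/null
python3 -m pendant '[{"dx":-0.0216,"dy":-0.033,"dz":0,"rx":0,"ry":0,"rz":0,"hand":0.0854},{"dx":-0.0216,"dy":-0.033,"dz":0,"rx":0,"ry":0,"rz":0,"hand":0.0854},{"dx":-0.0216,"dy":-0.033,"dz":0,"rx":0,"ry":0,"rz":0,"hand":0.0854},{"dx":-0.0216,"dy":-0.033,"dz":0,"rx":0,"ry":0,"rz":0,"hand":0.0854},{"dx":-0.0216,"dy":-0.033,"dz":0,"rx":0,"ry":0,"rz":0,"hand":0.0854},{"dx":-0.0216,"dy":-0.033,"dz":0,"rx":0,"ry":0,"rz":0,"hand":0.0854},{"dx":-0.0216,"dy":-0.033,"dz":0,"rx":0,"ry":0,"rz":0,"hand":0.0854},{"dx":-0.0216,"dy":-0.033,"dz":0,"rx":0,"ry":0,"rz":0,"hand":0.0854},{"dx":-0.0216,"dy":-0.033,"dz":0,"rx":0,"ry":0,"rz":0,"hand":0.0854},{"dx":-0.0216,"dy":-0.033,"dz":0,"rx":0,"ry":0,"rz":0,"hand":0.0854},{"dx":-0.0216,"dy":-0.033,"dz":0,"rx":0,"ry":0,"rz":0,"hand":0.0854}]' >/dev/null
python3 -m pendant '[{"dx":0,"dy":0,"dz":0,"rx":0,"ry":0,"rz":7,"hand":0.0854},{"dx":0,"dy":0,"dz":0,"rx":0,"ry":0,"rz":7,"hand":0.0854},{"dx":0,"dy":0,"dz":0,"rx":0,"ry":0,"rz":7,"hand":0.0854},{"dx":0,"dy":0,"dz":0,"rx":0,"ry":0,"rz":7,"hand":0.0854},{"dx":0,"dy":0,"dz":0,"rx":0,"ry":0,"rz":7,"hand":0.0854},{"dx":0,"dy":0,"dz":0,"rx":0,"ry":0,"rz":7,"hand":0.0854},{"dx":0,"dy":0,"dz":0,"rx":0,"ry":0,"rz":7,"hand":0.0854},{"dx":0,"dy":0,"dz":0,"rx":0,"ry":0,"rz":7,"hand":0.0854},{"dx":0,"dy":0,"dz":0,"rx":0,"ry":0,"rz":7,"hand":0.0854},{"dx":0,"dy":0,"dz":0,"rx":0,"ry":0,"rz":7,"hand":0.0854},{"dx":0,"dy":0,"dz":0,"rx":0,"ry":0,"rz":7,"hand":0.0854},{"dx":0,"dy":0,"dz":0,"rx":0,"ry":0,"rz":7,"hand":0.0854}]' >/dev/null
python3 -m pendant '[{"dx":0,"dy":0,"dz":0.015,"rx":0,"ry":0,"rz":7,"hand":0.0854},{"dx":0,"dy":0,"dz":0.015,"rx":0,"ry":0,"rz":7,"hand":0.0854},{"dx":0,"dy":0,"dz":0.015,"rx":0,"ry":0,"rz":7,"hand":0.0854},{"dx":0,"dy":0,"dz":0.015,"rx":0,"ry":0,"rz":7,"hand":0.0854},{"dx":0,"dy":0,"dz":0.015,"rx":0,"ry":0,"rz":7,"hand":0.0854},{"dx":0,"dy":0,"dz":0.015,"rx":0,"ry":0,"rz":7,"hand":0.0854},{"dx":0,"dy":0,"dz":0.015,"rx":0,"ry":0,"rz":7,"hand":0.0854},{"dx":0,"dy":0,"dz":0,"rx":0,"ry":0,"rz":0,"hand":0.0854}]' >/dev/null
python3 st.py .4517 -.3364 .015
```

```text
t 3.77 pos [ 0.4488 -0.3339  0.1229] yaw_y -57.08 tilt [-0.005  0.005 -1.   ] F [-0.67  0.41  0.18] w 0.0855 gf 0.0
to go tool [0.0012 0.0045 0.1079]
```

```bash
python3 -m pendant '[{"dx":0.001,"dy":0.0045,"dz":0.018,"rx":0,"ry":0,"rz":1,"hand":0.0854},{"dx":0,"dy":0,"dz":0.018,"rx":0,"ry":0,"rz":0,"hand":0.0854},{"dx":0,"dy":0,"dz":0.018,"rx":0,"ry":0,"rz":0,"hand":0.0854},{"dx":0,"dy":0,"dz":0.018,"rx":0,"ry":0,"rz":0,"hand":0.0854},{"dx":0,"dy":0,"dz":0.018,"rx":0,"ry":0,"rz":0,"hand":0.0854},{"dx":0,"dy":0,"dz":0.018,"rx":0,"ry":0,"rz":0,"hand":0.0854},{"dx":0,"dy":0,"dz":0,"rx":0,"ry":0,"rz":0,"hand":0.0854},{"dx":0,"dy":0,"dz":0,"rx":0,"ry":0,"rz":0,"hand":0.02},{"dx":0,"dy":0,"dz":0,"rx":0,"ry":0,"rz":0,"hand":0.02},{"dx":0,"dy":0,"dz":0,"rx":0,"ry":0,"rz":0,"hand":0.02},{"dx":0,"dy":0,"dz":0,"rx":0,"ry":0,"rz":0,"hand":0.02},{"dx":0,"dy":0,"dz":0,"rx":0,"ry":0,"rz":0,"hand":0.02}]' 30
python3 st.py .4517 -.3364 .015
```

```text
clock: 4.77
position: [0.4549, -0.3397, 0.0198]
ee_rot: [0.001, 0.961, 0.276, 0.001]
contact_force: [-0.8, 0.1, 5.9]
width: 0.0499
gripper_force: 32.6
t 4.77 pos [ 0.4549 -0.3397  0.0198] yaw_y -57.95 tilt [ 0.002 -0.002 -1.   ] F [-0.8   0.1   5.88] w 0.0499 gf 32.61081039905548
to go tool [-0.001  -0.0045  0.0048]
```

```bash
python3 -m pendant '[{"dx":0,"dy":0,"dz":-0.02,"rx":0,"ry":0,"rz":0,"hand":0.02},{"dx":0,"dy":0,"dz":-0.025,"rx":0,"ry":0,"rz":0,"hand":0.02},{"dx":0,"dy":0,"dz":-0.025,"rx":0,"ry":0,"rz":0,"hand":0.02},{"dx":0,"dy":0,"dz":-0.025,"rx":0,"ry":0,"rz":0,"hand":0.02},{"dx":0,"dy":0,"dz":-0.025,"rx":0,"ry":0,"rz":-6.6,"hand":0.02},{"dx":0,"dy":0,"dz":0,"rx":0,"ry":0,"rz":-6.6,"hand":0.02},{"dx":0,"dy":0,"dz":0,"rx":0,"ry":0,"rz":-6.6,"hand":0.02},{"dx":0,"dy":0,"dz":0,"rx":0,"ry":0,"rz":-6.6,"hand":0.02},{"dx":0,"dy":0,"dz":0,"rx":0,"ry":0,"rz":-6.6,"hand":0.02},{"dx":0,"dy":0,"dz":0,"rx":0,"ry":0,"rz":-6.6,"hand":0.02},{"dx":0,"dy":0,"dz":0,"rx":0,"ry":0,"rz":-6.6,"hand":0.02},{"dx":0,"dy":0,"dz":0,"rx":0,"ry":0,"rz":-6.6,"hand":0.02}]' >/dev/null
python3 -m pendant '[{"dx":0,"dy":0,"dz":0,"rx":0,"ry":0,"rz":-6.6,"hand":0.02},{"dx":0,"dy":0,"dz":0,"rx":0,"ry":0,"rz":0,"hand":0.02},{"dx":0,"dy":0,"dz":0,"rx":0,"ry":0,"rz":0,"hand":0.02}]' >/dev/null
python3 st.py .6432 -.0382 .130
```

```text
t 6.02 pos [ 0.4538 -0.3387  0.1383] yaw_y 1.28 tilt [-0.  0. -1.] F [ 0.39 -0.27 -1.39] w 0.0498 gf 31.94407045841217
to go tool [0.2962 0.196  0.0084]
```

```bash
python3 -m pendant '[{"dx":0.0296,"dy":0.0196,"dz":0,"rx":0,"ry":0,"rz":0,"hand":0.02},{"dx":0.0296,"dy":0.0196,"dz":0,"rx":0,"ry":0,"rz":0,"hand":0.02},{"dx":0.0296,"dy":0.0196,"dz":0,"rx":0,"ry":0,"rz":0,"hand":0.02},{"dx":0.0296,"dy":0.0196,"dz":0,"rx":0,"ry":0,"rz":0,"hand":0.02},{"dx":0.0296,"dy":0.0196,"dz":0,"rx":0,"ry":0,"rz":0,"hand":0.02},{"dx":0.0296,"dy":0.0196,"dz":0,"rx":0,"ry":0,"rz":0,"hand":0.02},{"dx":0.0296,"dy":0.0196,"dz":0,"rx":0,"ry":0,"rz":0,"hand":0.02},{"dx":0.0296,"dy":0.0196,"dz":0,"rx":0,"ry":0,"rz":0,"hand":0.02},{"dx":0.0296,"dy":0.0196,"dz":0,"rx":0,"ry":0,"rz":0,"hand":0.02},{"dx":0.0296,"dy":0.0196,"dz":0,"rx":0,"ry":0,"rz":0,"hand":0.02},{"dx":0,"dy":0,"dz":0,"rx":0,"ry":0,"rz":0,"hand":0.02},{"dx":0,"dy":0,"dz":0,"rx":0,"ry":0,"rz":0,"hand":0.02}]' >/dev/null
python3 st.py .6432 -.0382 .0285
python3 - <<'E'
from h import *
f=grab('scene')['frame'];t=grab('top')['frame']
save('hold.png',np.hstack([cv2.resize(f[170:290,200:330],(390,360),interpolation=2),cv2.resize(t[150:270,180:310+20],(400,360),interpolation=2)]))
E
```

```text
t 7.02 pos [ 0.6431 -0.0363  0.1379] yaw_y 1.51 tilt [-0. -0. -1.] F [-0.17 -0.12 -1.61] w 0.0495 gf 32.02072262763977
to go tool [-1.900e-03  1.000e-04  1.094e-01]
```

View pics/hold.png

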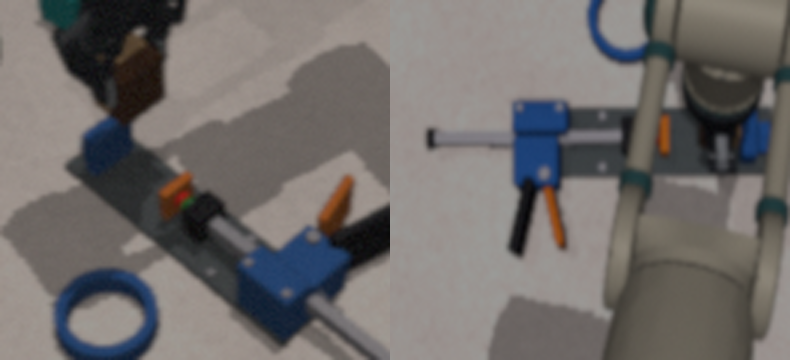

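```bash
python3 -m pendant '[{"dx":-0.0019,"dy":0,"dz":0.02,"rx":0,"ry":0,"rz":0,"hand":0.02},{"dx":0,"dy":0,"dz":0.02,"rx":0,"ry":0,"rz":0,"hand":0.02},{"dx":0,"dy":0,"dz":0.02,"rx":0,"ry":0,"rz":0,"hand":0.02},{"dx":0,"dy":0,"dz":0.02,"rx":0,"ry":0,"rz":0,"hand":0.02},{"dx":0,"dy":0,"dz":0.012,"rx":0,"ry":0,"rz":0,"hand":0.02},{"dx":0,"dy":0,"dz":0.008,"rx":0,"ry":0,"rz":0,"hand":0.02},{"dx":0,"dy":0,"dz":0.004,"rx":0,"ry":0,"rz":0,"hand":0.02},{"dx":0,"dy":0,"dz":0,"rx":0,"ry":0,"rz":0,"hand":0.02},{"dx":0,"dy":0,"dz":0,"rx":0,"ry":0,"rz":0,"hand":0.02}]' | tail -5
python3 st.py .6432 -.0382 .0278
python3 -m pendant '[{"dx":0,"dy":0,"dz":0.002,"rx":0,"ry":0,"rz":0,"hand":0.02},{"dx":0,"dy":0,"dz":0,"rx":0,"ry":0,"rz":0,"hand":0.02},{"dx":0,"dy":0,"dz":0,"rx":0,"ry":0,"rz":0,"hand":0.02}]' >/dev/null
python3 st.py .6432 -.0382 .0278
```

```text
position: [0.6432, -0.0404, 0.0351]
ee_rot: [0.001, 0.698, 0.716, 0.0]
contact_force: [0.4, 0.4, -0.7]
width: 0.0498
gripper_force: 32.1
t 7.87 pos [ 0.6432 -0.0404  0.0351] yaw_y 1.4 tilt [ 0.001 -0.    -1.   ] F [ 0.44  0.39 -0.65] w 0.0498 gf 32.05965220928192
to go tool [0.0022 0.0001 0.0073]
t 8.12 pos [ 0.643 -0.04   0.033] yaw_y 1.44 tilt [ 0.001 -0.    -1.   ] F [ 0.72 -0.53 -1.53] w 0.0497 gf 32.06143856048584
to go tool [0.0018 0.0003 0.0052]
```

```bash
python3 -m pendant '[{"dx":0.0015,"dy":0,"dz":0.003,"rx":0,"ry":0,"rz":0,"hand":0.02},{"dx":0,"dy":0,"dz":0,"rx":0,"ry":0,"rz":0,"hand":0.02},{"dx":0,"dy":0,"dz":0,"rx":0,"ry":0,"rz":0,"hand":0.02}]' >/dev/null
python3 st.py .6432 -.0382 .0278
python3 -m pendant '[{"dx":0,"dy":0,"dz":0.0015,"rx":0,"ry":0,"rz":0,"hand":0.02},{"dx":0,"dy":0,"dz":0,"rx":0,"ry":0,"rz":0,"hand":0.02},{"dx":0,"dy":0,"dz":0,"rx":0,"ry":0,"rz":0,"hand":0.02}]' >/dev/null
python3 st.py .6432 -.0382 .0278
```

```text
t 8.37 pos [ 0.6424 -0.0383  0.0292] yaw_y 1.45 tilt [-0.  0. -1.] F [-0.41  0.1  -1.24] w 0.0499 gf 32.06079840660095
to go tool [0.0001 0.0008 0.0014]
t 8.62 pos [ 0.6428 -0.0385  0.0279] yaw_y 1.43 tilt [ 0.  0. -1.] F [0.48 0.08 0.09] w 0.0492 gf 32.11536884307861
to go tool [0.0003 0.0004 0.0001]
```

```bash
python3 -m pendant '[{"dx":0,"dy":0,"dz":0.001,"rx":0,"ry":0,"rz":0,"hand":0.02},{"dx":0,"dy":0,"dz":0,"rx":0,"ry":0,"rz":0,"hand":0.056},{"dx":0,"dy":0,"dz":0,"rx":0,"ry":0,"rz":0,"hand":0.07},{"dx":0,"dy":0,"dz":0,"rx":0,"ry":0,"rz":0,"hand":0.07},{"dx":0,"dy":0,"dz":-0.01,"rx":0,"ry":0,"rz":0,"hand":0.07},{"dx":0,"dy":0,"dz":-0.025,"rx":0,"ry":0,"rz":0,"hand":0.07},{"dx":0,"dy":0,"dz":-0.035,"rx":0,"ry":0,"rz":0,"hand":0.07},{"dx":0.01,"dy":-0.01,"dz":-0.035,"rx":0,"ry":0,"rz":0,"hand":0.07},{"dx":0.03,"dy":-0.02,"dz":0,"rx":0,"ry":0,"rz":0,"hand":0.03},{"dx":0.03,"dy":-0.02,"dz":0,"rx":0,"ry":0,"rz":0,"hand":0},{"dx":0.03,"dy":-0.02,"dz":0,"rx":0,"ry":0,"rz":0,"hand":0},{"dx":0,"dy":0,"dz":0,"rx":0,"ry":0,"rz":0,"hand":0}]' 
python3 st.py 
python3 - <<'E'
from h import *
f=grab('scene')['frame'];t=grab('top')['frame']
save('placed.png',np.hstack([cv2.resize(f[190:290,200:300+10],(396,360),interpolation=2),cv2.resize(t[170:240,260:338],(401,360),interpolation=2)]))
E
```

```text
clock: 9.62
position: [0.565, 0.0644, 0.1326]
ee_rot: [-0.003, 0.697, 0.717, -0.0]
contact_force: [-0.6, -0.5, -1.1]
width: 0.022
gripper_force: 0.0
t 9.62 pos [0.565  0.0644 0.1326] yaw_y 1.61 tilt [-0.004  0.003 -1.   ] F [-0.59 -0.54 -1.11] w 0.022 gf 0.0
```

View pics/placed.png

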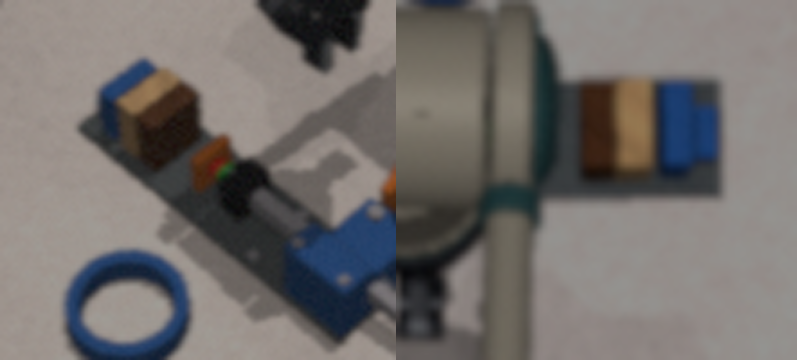

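The block stands square and centred on the bed, dark face to the cushion, with a gap of about 2 mm to the anvil (right view: block 582–655, anvil from 661). The trigger is next.

```bash
python3 -m pendant '[{"dx":0.0195,"dy":-0.002,"dz":0,"rx":0,"ry":0,"rz":0,"hand":0},{"dx":0.0195,"dy":-0.002,"dz":0,"rx":0,"ry":0,"rz":0,"hand":0},{"dx":0,"dy":0,"dz":0,"rx":0,"ry":0,"rz":6,"hand":0},{"dx":0,"dy":0,"dz":0,"rx":0,"ry":0,"rz":6,"hand":0},{"dx":0,"dy":0,"dz":0,"rx":0,"ry":0,"rz":5,"hand":0},{"dx":0,"dy":0,"dz":0,"rx":0,"ry":0,"rz":0,"hand":0},{"dx":0,"dy":0,"dz":0,"rx":0,"ry":0,"rz":0,"hand":0}]' >/dev/null
python3 st.py .5616 .104 .03
```

```text
t 10.3 pos [0.5662 0.0977 0.1319] yaw_y -15.5 tilt [ 0.001 -0.    -1.   ] F [ 0.02  0.01 -0.2 ] w 0.0 gf 0.0
to go tool [ 0.0049 -0.0062  0.1019]
```

```bash
python3 -m pendant '[{"dx":0.005,"dy":-0.006,"dz":0.017,"rx":0,"ry":0,"rz":0,"hand":0},{"dx":0,"dy":0,"dz":0.017,"rx":0,"ry":0,"rz":0,"hand":0},{"dx":0,"dy":0,"dz":0.017,"rx":0,"ry":0,"rz":0,"hand":0},{"dx":0,"dy":0,"dz":0.017,"rx":0,"ry":0,"rz":0,"hand":0},{"dx":0,"dy":0,"dz":0.017,"rx":0,"ry":0,"rz":0,"hand":0},{"dx":0,"dy":0,"dz":0.017,"rx":0,"ry":0,"rz":0,"hand":0},{"dx":0,"dy":0,"dz":0,"rx":0,"ry":0,"rz":0,"hand":0},{"dx":0,"dy":0,"dz":0,"rx":0,"ry":0,"rz":0,"hand":0}]' >/dev/null
python3 st.py .5616 .104 .03
python3 -m pendant '[{"dx":0.0048,"dy":-0.0015,"dz":0,"rx":0,"ry":0,"rz":0,"hand":0},{"dx":0,"dy":0,"dz":0,"rx":0,"ry":0,"rz":0,"hand":0}]' >/dev/null
python3 st.py
python3 -m pendant '[{"dx":0.0048,"dy":-0.0015,"dz":0,"rx":0,"ry":0,"rz":0,"hand":0},{"dx":0,"dy":0,"dz":0,"rx":0,"ry":0,"rz":0,"hand":0}]' >/dev/null
python3 st.py
python3 -m pendant '[{"dx":0.0048,"dy":-0.0015,"dz":0,"rx":0,"ry":0,"rz":0,"hand":0},{"dx":0,"dy":0,"dz":0,"rx":0,"ry":0,"rz":0,"hand":0}]' >/dev/null
python3 st.py
```

```text
t 10.97 pos [0.5605 0.1045 0.0292] yaw_y -15.53 tilt [-0.002 -0.    -1.   ] F [ 0.7  -0.24  1.22] w -0.0001 gf 0.0
to go tool [-0.0002  0.0012 -0.0008]
t 11.13 pos [0.5618 0.1106 0.031 ] yaw_y -15.55 tilt [ 0.003  0.001 -1.   ] F [-0.1   0.33 -0.16] w 0.0003 gf 0.0
t 11.3 pos [0.5611 0.1159 0.0308] yaw_y -15.52 tilt [ 0.002  0.    -1.   ] F [0.99 0.03 0.6 ] w 0.0 gf 0.01042726042214781
t 11.47 pos [0.56   0.1201 0.0303] yaw_y -15.5 tilt [ 0.    -0.001 -1.   ] F [-0.64 -3.42  1.94] w -0.0002 gf 1.5032663941383362
```

```bash
python3 - <<'E'
from h import *
f=grab('scene')['frame']
save('trig.png',cv2.resize(f[200:300,210:350],(780,557),interpolation=2))
E
```

```text
(no output)
```

View pics/trig.png

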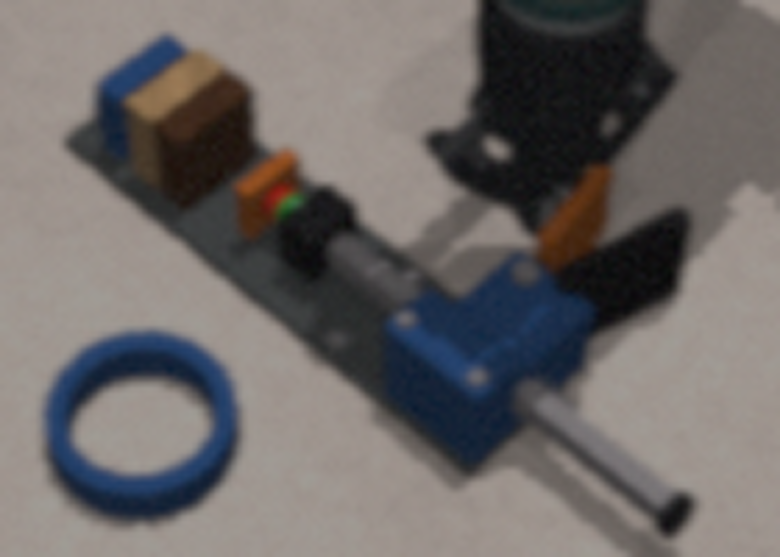

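```bash
cat > gauge.py <<'E'
from h import *
import sys, os
org=np.load('/tmp/org.npy')
def prof(ims):
    d=ims[0]; f=np.mean([i['frame'].astype(np.float32) for i in ims],0)
    def strip(x0,x1,ys,z):
        xs=np.arange(x0,x1,.0005); out=0
        for y in ys:
            P=org+xs[:,None]*UX+y*UY+[0,0,z]; p=proj(d,P).astype(np.float32)
            out=out+cv2.remap(f,p[:,0].reshape(1,-1),p[:,1].reshape(1,-1),cv2.INTER_CUBIC)[0]
        return xs,out/len(ys)
    xs,t=strip(-.17,.0-.032,np.linspace(-.004,.004,5),.034)
    xc,c=strip(.06,.20,np.linspace(-.008,.008,9),.052)
    xg,gp=strip(.06,.20,np.linspace(-.003,.003,5),.0425)
    return dict(t=t.mean(1),o=(c[:,0]-c[:,2]),c=c,g=gp,xc=xc)
def shift(a,b,win):   # b = a moved by s (samples .5mm) ; parabolic peak of NCC
    best=[]
    n=len(a); S=range(-20,150)
    for s in S:
        i0=max(0,win[0]); i1=win[1]
        j0,j1=i0+s,i1+s
        if j0<0 or j1>n: best.append(-1); continue
        best.append(np.corrcoef(a[i0:i1],b[j0:j1])[0,1])
    best=np.array(best); k=best.argmax(); o=0
    if 0<k<len(best)-1 and best[k-1]>-1 and best[k+1]>-1: y0,y1,y2=best[k-1:k+2]; o=.5*(y0-y2)/(y0-2*y1+y2)
    return (S[k]+o)*.5, best[k]
ims=[manip.get_image('scene') for _ in range(3)]; p=prof(ims)
if not os.path.exists('/tmp/base.npy'): np.save('/tmp/base.npy',p,allow_pickle=True)
b=np.load('/tmp/base.npy',allow_pickle=True).item()
if 'v' in sys.argv:
    print('t',p['t'][::6].astype(int).tolist()); print('o',p['o'][::6].astype(int).tolist()); print('g',p['g'][::6].astype(int).tolist())
np.save('/tmp/last.npy',p,allow_pickle=True)
k=p['t'].argmin()
print('tail shift mm',shift(b['t'],p['t'],(30,110)),'cushion mm',shift(b['o'],p['o'],(125,190)))
E
python3 gauge.py v; python3 st.py
```

```text
t [150, 149, 148, 147, 148, 148, 148, 147, 147, 147, 147, 148, 147, 148, 149, 135, 88, 34, 23, 34, 72, 103, 109, 108, 107, 107, 109, 109, 109, 107, 107, 108, 109, 109, 107, 106, 106, 107, 107, 106, 105, 104, 105, 107, 104, 94]
o [0, 1, 1, 0, 0, 0, 0, 1, 1, 1, 1, 0, 0, -1, -1, -1, -1, 0, -2, 0, 20, 55, 74, 71, 69, 88, 110, 105, 67, 21, 5, 10, 14, 15, 15, 16, 16, 15, 14, 15, 20, 29, 33, 34, 34, 35, 36]
g [[77, 75, 76], [83, 80, 81], [90, 87, 89], [84, 82, 83], [78, 75, 77], [77, 75, 77], [79, 77, 78], [80, 77, 79], [79, 77, 78], [77, 74, 76], [70, 68, 69], [49, 46, 48], [25, 25, 25], [23, 22, 23], [27, 26, 27], [27, 27, 28], [26, 26, 27], [25, 23, 26], [25, 24, 26], [32, 38, 34], [49, 75, 53], [57, 103, 58], [83, 96, 44], [122, 62, 29], [133, 35, 23], [113, 33, 21], [94, 44, 18], [117, 63, 25], [142, 76, 30], [140, 76, 35], [110, 68, 45], [70, 56, 49], [44, 38, 35], [35, 26, 21], [33, 22, 15], [33, 22, 15], [33, 24, 17], [32, 21, 15], [31, 22, 16], [30, 21, 16], [30, 21, 17], [31, 22, 17], [36, 24, 17], [50, 32, 22], [61, 40, 27], [63, 41, 29], [64, 42, 28]]
tail shift mm (np.float64(0.0015214800625662807), np.float64(1.0)) cushion mm (np.float64(0.007995680643130222), np.float64(0.9999999999999998))
t 11.67 pos [0.5603 0.1199 0.03  ] yaw_y -15.55 tilt [ 0. -0. -1.] F [-0.66 -2.09  1.84] w 0.0001 gf 1.3594084714991084
```

```bash
sed -i 's/(30,110)/(70,135)/;s/(125,190)/(120,178)/' gauge.py
python3 -m pendant '[{"dx":0.0048,"dy":-0.0014,"dz":0,"rx":0,"ry":0,"rz":0,"hand":0},{"dx":0.0048,"dy":-0.0014,"dz":0,"rx":0,"ry":0,"rz":0,"hand":0},{"dx":0.0048,"dy":-0.0014,"dz":0,"rx":0,"ry":0,"rz":0,"hand":0},{"dx":0,"dy":0,"dz":0,"rx":0,"ry":0,"rz":0,"hand":0}]' >/dev/null
python3 st.py;python3 gauge.py
python3 -m pendant '[{"dx":0.0048,"dy":-0.0014,"dz":0,"rx":0,"ry":0,"rz":0,"hand":0},{"dx":0,"dy":0,"dz":0,"rx":0,"ry":0,"rz":0,"hand":0}]' >/dev/null
python3 st.py;python3 gauge.py
```

```text
t 12.0 pos [0.5588 0.1352 0.0296] yaw_y -15.54 tilt [-0.002 -0.    -1.   ] F [-2.49 -4.1   2.07] w 0.0001 gf 1.900730689521879
tail shift mm (np.float64(10.60488868132474), np.float64(0.999146313460533)) cushion mm (np.float64(11.376763346139231), np.float64(0.9924946968360457))
t 12.32 pos [0.5593 0.1389 0.0295] yaw_y -15.51 tilt [-0.002 -0.002 -1.   ] F [-2.56 -6.93  1.96] w -0.0002 gf 3.5945881980615013
tail shift mm (np.float64(12.715197606986298), np.float64(0.997951492539987)) cushion mm (np.float64(13.49234871244939), np.float64(0.9842780480728908))
```

```bash
python3 -m pendant '[{"dx":-0.0096,"dy":0.0028,"dz":0,"rx":0,"ry":0,"rz":0,"hand":0},{"dx":-0.0096,"dy":0.0028,"dz":0,"rx":0,"ry":0,"rz":0,"hand":0},{"dx":-0.0048,"dy":0.0014,"dz":0,"rx":0,"ry":0,"rz":0,"hand":0},{"dx":0,"dy":0,"dz":0,"rx":0,"ry":0,"rz":0,"hand":0},{"dx":0,"dy":0,"dz":0,"rx":0,"ry":0,"rz":0,"hand":0}]' >/dev/null
python3 st.py;python3 gauge.py
python3 -m pendant '[{"dx":0.0048,"dy":-0.0014,"dz":0,"rx":0,"ry":0,"rz":0,"hand":0},{"dx":0.0048,"dy":-0.0014,"dz":0,"rx":0,"ry":0,"rz":0,"hand":0},{"dx":0.0048,"dy":-0.0014,"dz":0,"rx":0,"ry":0,"rz":0,"hand":0},{"dx":0.0048,"dy":-0.0014,"dz":0,"rx":0,"ry":0,"rz":0,"hand":0},{"dx":0.0048,"dy":-0.0014,"dz":0,"rx":0,"ry":0,"rz":0,"hand":0},{"dx":0,"dy":0,"dz":0,"rx":0,"ry":0,"rz":0,"hand":0}]' >/dev/null
python3 st.py;python3 gauge.py
```

```text
t 12.88 pos [0.5604 0.1149 0.0298] yaw_y -15.67 tilt [ 0.     0.001 -1.   ] F [0.08 0.48 0.41] w 0.0001 gf 0.0
tail shift mm (np.float64(12.73088555637636), np.float64(0.9975521876756476)) cushion mm (np.float64(13.493028155476019), np.float64(0.9829911621107742))
t 13.53 pos [0.5584 0.1391 0.0296] yaw_y -15.4 tilt [-0.003 -0.004 -1.   ] F [-1.81 -7.31  1.89] w 0.0002 gf 4.034547060728073
tail shift mm (np.float64(22.839988203714636), np.float64(0.9984210979973785)) cushion mm (np.float64(23.481443231707654), np.float64(0.9873216454514555))
```

```bash
python3 -m pendant '[{"dx":-0.0096,"dy":0.0028,"dz":0,"rx":0,"ry":0,"rz":0,"hand":0},{"dx":-0.0096,"dy":0.0028,"dz":0,"rx":0,"ry":0,"rz":0,"hand":0},{"dx":-0.0048,"dy":0.0014,"dz":0,"rx":0,"ry":0,"rz":0,"hand":0},{"dx":0,"dy":0,"dz":0,"rx":0,"ry":0,"rz":0,"hand":0},{"dx":0,"dy":0,"dz":0,"rx":0,"ry":0,"rz":0,"hand":0}]' >/dev/null
python3 -m pendant '[{"dx":0.0048,"dy":-0.0014,"dz":0,"rx":0,"ry":0,"rz":0,"hand":0},{"dx":0.0048,"dy":-0.0014,"dz":0,"rx":0,"ry":0,"rz":0,"hand":0},{"dx":0.0048,"dy":-0.0014,"dz":0,"rx":0,"ry":0,"rz":0,"hand":0},{"dx":0.0048,"dy":-0.0014,"dz":0,"rx":0,"ry":0,"rz":0,"hand":0},{"dx":0,"dy":0,"dz":0,"rx":0,"ry":0,"rz":0,"hand":0}]' >/dev/null
python3 st.py;python3 gauge.py
python3 -m pendant '[{"dx":0.0048,"dy":-0.0014,"dz":0,"rx":0,"ry":0,"rz":0,"hand":0},{"dx":0,"dy":0,"dz":0,"rx":0,"ry":0,"rz":0,"hand":0}]' >/dev/null
python3 st.py;python3 gauge.py v
```

```text
t 14.52 pos [0.5584 0.1359 0.0295] yaw_y -15.48 tilt [-0.003 -0.001 -1.   ] F [-3.47 -3.45  1.97] w 0.0002 gf 2.027525893645361
tail shift mm (np.float64(30.85666343021354), np.float64(0.9983022234096813)) cushion mm (np.float64(31.529355127469966), np.float64(0.9833974762303642))
t 14.83 pos [0.5591 0.139  0.0295] yaw_y -15.48 tilt [-0.002 -0.003 -1.   ] F [-2.8  -7.59  2.03] w 0.0 gf 3.8416628808772657
t [149, 148, 147, 147, 148, 148, 147, 147, 146, 146, 147, 147, 147, 147, 148, 148, 147, 148, 150, 148, 148, 149, 150, 150, 150, 147, 125, 70, 24, 22, 33, 68, 101, 108, 106, 105, 106, 106, 100, 84, 75, 75, 75, 75, 74, 75]
o [1, 1, 1, 0, 0, 0, 1, 0, 0, 0, 0, 0, 1, 0, 0, 0, 1, 1, 1, 1, 1, 0, 0, -1, 0, 0, -1, -1, -1, -1, 6, 33, 63, 76, 67, 68, 92, 111, 107, 79, 38, 22, 29, 33, 34, 34, 34]
g [[77, 75, 76], [77, 75, 77], [78, 75, 77], [78, 76, 77], [90, 87, 89], [105, 102, 105], [112, 108, 111], [112, 109, 111], [113, 109, 112], [111, 108, 110], [110, 107, 109], [111, 108, 110], [112, 109, 111], [113, 109, 111], [112, 108, 111], [112, 107, 110], [112, 108, 110], [112, 109, 111], [112, 108, 111], [113, 109, 111], [112, 108, 110], [101, 98, 100], [70, 68, 69], [31, 32, 32], [22, 21, 23], [25, 25, 27], [26, 25, 27], [26, 25, 27], [24, 23, 25], [24, 23, 25], [26, 37, 28], [33, 71, 38], [53, 95, 43], [92, 85, 37], [128, 53, 28], [130, 31, 21], [103, 33, 17], [91, 44, 18], [119, 64, 27], [141, 75, 31], [138, 74, 30], [104, 56, 24], [56, 32, 17], [41, 27, 18], [54, 35, 24], [62, 40, 26], [63, 41, 27]]
tail shift mm (np.float64(32.48276900091094), np.float64(0.9975297074355488)) cushion mm (np.float64(33.21825297309228), np.float64(0.9822960572174401))
```

```bash
python3 -m pendant '[{"dx":-0.0096,"dy":0.0028,"dz":0,"rx":0,"ry":0,"rz":0,"hand":0},{"dx":-0.0096,"dy":0.0028,"dz":0,"rx":0,"ry":0,"rz":0,"hand":0},{"dx":-0.0048,"dy":0.0014,"dz":0,"rx":0,"ry":0,"rz":0,"hand":0},{"dx":0,"dy":0,"dz":0,"rx":0,"ry":0,"rz":0,"hand":0},{"dx":0,"dy":0,"dz":0,"rx":0,"ry":0,"rz":0,"hand":0}]' >/dev/null
python3 -m pendant '[{"dx":0.0048,"dy":-0.0014,"dz":0,"rx":0,"ry":0,"rz":0,"hand":0},{"dx":0.0048,"dy":-0.0014,"dz":0,"rx":0,"ry":0,"rz":0,"hand":0},{"dx":0,"dy":0,"dz":0,"rx":0,"ry":0,"rz":0,"hand":0}]' >/dev/null
python3 st.py;python3 gauge.py
python3 -m pendant '[{"dx":0.0048,"dy":-0.0014,"dz":0,"rx":0,"ry":0,"rz":0,"hand":0},{"dx":0,"dy":0,"dz":0,"rx":0,"ry":0,"rz":0,"hand":0}]' >/dev/null
python3 st.py;python3 gauge.py
python3 -m pendant '[{"dx":0.0029,"dy":-0.0009,"dz":0,"rx":0,"ry":0,"rz":0,"hand":0},{"dx":0,"dy":0,"dz":0,"rx":0,"ry":0,"rz":0,"hand":0}]' >/dev/null
python3 st.py;python3 gauge.py
```

```text
t 15.65 pos [0.5591 0.1257 0.0296] yaw_y -15.51 tilt [-0.002 -0.    -1.   ] F [-1.84 -4.24  0.66] w -0.0003 gf 1.8052301243187685
tail shift mm (np.float64(33.79294486206709), np.float64(0.997797958299939)) cushion mm (np.float64(34.331469859739286), np.float64(0.9875729216160423))
t 15.97 pos [0.559  0.1302 0.0296] yaw_y -15.53 tilt [-0.002 -0.001 -1.   ] F [-2.98 -4.67  0.71] w -0.0004 gf 2.352067488791363
tail shift mm (np.float64(36.47268580243577), np.float64(0.9989235617299849)) cushion mm (np.float64(36.19205834991704), np.float64(0.9823349483334423))
t 16.28 pos [0.5589 0.1325 0.0296] yaw_y -15.52 tilt [-0.002 -0.001 -1.   ] F [-3.04 -5.89  1.96] w -0.0001 gf 3.102860860990404
tail shift mm (np.float64(37.684087981128535), np.float64(0.9973483648745113)) cushion mm (np.float64(36.20197508478497), np.float64(0.9809468605566358))
```

```bash
python3 -m pendant '[{"dx":0.0029,"dy":-0.0009,"dz":0,"rx":0,"ry":0,"rz":0,"hand":0},{"dx":0.0019,"dy":-0.0006,"dz":0,"rx":0,"ry":0,"rz":0,"hand":0},{"dx":0,"dy":0,"dz":0,"rx":0,"ry":0,"rz":0,"hand":0}]' >/dev/null
python3 st.py;python3 gauge.py
python3 -m pendant '[{"dx":0.0019,"dy":-0.0006,"dz":0,"rx":0,"ry":0,"rz":0,"hand":0},{"dx":0,"dy":0,"dz":0,"rx":0,"ry":0,"rz":0,"hand":0},{"dx":0,"dy":0,"dz":0,"rx":0,"ry":0,"rz":0,"hand":0}]' >/dev/null
python3 st.py;python3 gauge.py
```

```text
t 16.68 pos [0.559  0.1375 0.0296] yaw_y -15.53 tilt [-0.002 -0.001 -1.   ] F [-3.56 -5.31  0.41] w -0.0003 gf 2.7943935454823077
tail shift mm (np.float64(40.23853401263064), np.float64(0.9975198192856214)) cushion mm (np.float64(36.14676482105771), np.float64(0.9783277113074494))
t 17.08 pos [0.5592 0.1389 0.0296] yaw_y -15.5 tilt [-0.001 -0.002 -1.   ] F [-2.23 -7.46  0.93] w -0.0003 gf 3.945485328522409
tail shift mm (np.float64(37.43917295690142), np.float64(0.9979523324173771)) cushion mm (np.float64(36.16983108845556), np.float64(0.9819591634731082))
```

```bash
python3 -m pendant '[{"dx":-0.0096,"dy":0.0028,"dz":0,"rx":0,"ry":0,"rz":0,"hand":0},{"dx":-0.0096,"dy":0.0028,"dz":0,"rx":0,"ry":0,"rz":0,"hand":0},{"dx":-0.0048,"dy":0.0014,"dz":0,"rx":0,"ry":0,"rz":0,"hand":0},{"dx":0,"dy":0,"dz":0,"rx":0,"ry":0,"rz":0,"hand":0},{"dx":0,"dy":0,"dz":0,"rx":0,"ry":0,"rz":0,"hand":0}]' >/dev/null
python3 st.py;python3 gauge.py
python3 -m pendant '[{"dx":0.0048,"dy":-0.0014,"dz":0,"rx":0,"ry":0,"rz":0,"hand":0},{"dx":0.0048,"dy":-0.0014,"dz":0,"rx":0,"ry":0,"rz":0,"hand":0},{"dx":0,"dy":0,"dz":0,"rx":0,"ry":0,"rz":0,"hand":0}]' >/dev/null
python3 st.py;python3 gauge.py
python3 -m pendant '[{"dx":0.0029,"dy":-0.0009,"dz":0,"rx":0,"ry":0,"rz":0,"hand":0},{"dx":0,"dy":0,"dz":0,"rx":0,"ry":0,"rz":0,"hand":0}]' >/dev/null
python3 st.py;python3 gauge.py
```

```text
t 17.65 pos [0.5604 0.1152 0.0299] yaw_y -15.66 tilt [ 0.001  0.001 -1.   ] F [-0.16  1.17  0.59] w 0.0002 gf 0.0
tail shift mm (np.float64(35.73342112113755), np.float64(0.9980505646068939)) cushion mm (np.float64(36.185402760442365), np.float64(0.9828851691651505))
t 18.05 pos [0.5586 0.1252 0.0296] yaw_y -15.47 tilt [-0.003 -0.002 -1.   ] F [-1.84 -5.27  1.35] w -0.0003 gf 2.356620647078671
tail shift mm (np.float64(37.957371679624494), np.float64(0.9981768833504759)) cushion mm (np.float64(36.175348930537375), np.float64(0.9829895166412067))
t 18.37 pos [0.5582 0.1274 0.0296] yaw_y -15.47 tilt [-0.003 -0.002 -1.   ] F [-2.84 -6.05  1.72] w 0.0003 gf 3.0642948692820937
tail shift mm (np.float64(39.258822226861895), np.float64(0.9968973660617054)) cushion mm (np.float64(36.179810456984846), np.float64(0.9785775951096075))
```

```bash
python3 -m pendant '[{"dx":0.0024,"dy":-0.0007,"dz":0,"rx":0,"ry":0,"rz":0,"hand":0},{"dx":0,"dy":0,"dz":0,"rx":0,"ry":0,"rz":0,"hand":0},{"dx":0,"dy":0,"dz":0,"rx":0,"ry":0,"rz":0,"hand":0}]' >/dev/null
python3 st.py;python3 gauge.py
python3 -m pendant '[{"dx":0.0019,"dy":-0.0006,"dz":0,"rx":0,"ry":0,"rz":0,"hand":0},{"dx":0,"dy":0,"dz":0,"rx":0,"ry":0,"rz":0,"hand":0},{"dx":0,"dy":0,"dz":0,"rx":0,"ry":0,"rz":0,"hand":0}]' >/dev/null
python3 st.py;python3 gauge.py
```

```text
t 18.77 pos [0.558  0.1295 0.0296] yaw_y -15.47 tilt [-0.004 -0.003 -1.   ] F [-3.48 -7.67  2.44] w -0.0 gf 3.4366145823150873
tail shift mm (np.float64(40.35428753396645), np.float64(0.998198991967088)) cushion mm (np.float64(36.18227872960033), np.float64(0.9792158503921611))
t 19.17 pos [0.5578 0.1313 0.0296] yaw_y -15.46 tilt [-0.004 -0.003 -1.   ] F [-2.56 -7.64  3.25] w 0.0004 gf 3.788653202354908
tail shift mm (np.float64(41.63638603165794), np.float64(0.9967228988762076)) cushion mm (np.float64(36.252524608996026), np.float64(0.9838585034019425))
```

```bash
python3 -m pendant '[{"dx":0.001,"dy":-0.0003,"dz":0,"rx":0,"ry":0,"rz":0,"hand":0},{"dx":0,"dy":0,"dz":0,"rx":0,"ry":0,"rz":0,"hand":0},{"dx":0,"dy":0,"dz":0,"rx":0,"ry":0,"rz":0,"hand":0},{"dx":0,"dy":0,"dz":0,"rx":0,"ry":0,"rz":0,"hand":0},{"dx":0,"dy":0,"dz":0,"rx":0,"ry":0,"rz":0,"hand":0},{"dx":0,"dy":0,"dz":0,"rx":0,"ry":0,"rz":0,"hand":0},{"dx":0,"dy":0,"dz":0,"rx":0,"ry":0,"rz":0,"hand":0},{"dx":0,"dy":0,"dz":0,"rx":0,"ry":0,"rz":0,"hand":0},{"dx":0,"dy":0,"dz":0,"rx":0,"ry":0,"rz":0,"hand":0},{"dx":0,"dy":0,"dz":0,"rx":0,"ry":0,"rz":0,"hand":0},{"dx":0,"dy":0,"dz":0,"rx":0,"ry":0,"rz":0,"hand":0},{"dx":0,"dy":0,"dz":0,"rx":0,"ry":0,"rz":0,"hand":0}]' >/dev/null
python3 st.py;python3 gauge.py; python3 gauge.py
python3 - <<'E'
from h import *
f=np.mean([manip.get_image('scene')['frame'] for _ in range(4)],0).astype(np.uint8)
save('final.png',cv2.resize(f[200:280,215:335],(780,520),interpolation=2))
E
```

```text
t 20.32 pos [0.5578 0.1321 0.0296] yaw_y -15.46 tilt [-0.004 -0.004 -1.   ] F [-3.92 -7.62  2.37] w -0.0003 gf 4.078089678660035
tail shift mm (np.float64(41.7427650982462), np.float64(0.9957151065684084)) cushion mm (np.float64(36.34066420367775), np.float64(0.9855916850038133))
tail shift mm (np.float64(41.76038472440603), np.float64(0.99573445954051)) cushion mm (np.float64(36.33087219346307), np.float64(0.9851908491825574))
```

View pics/final.png

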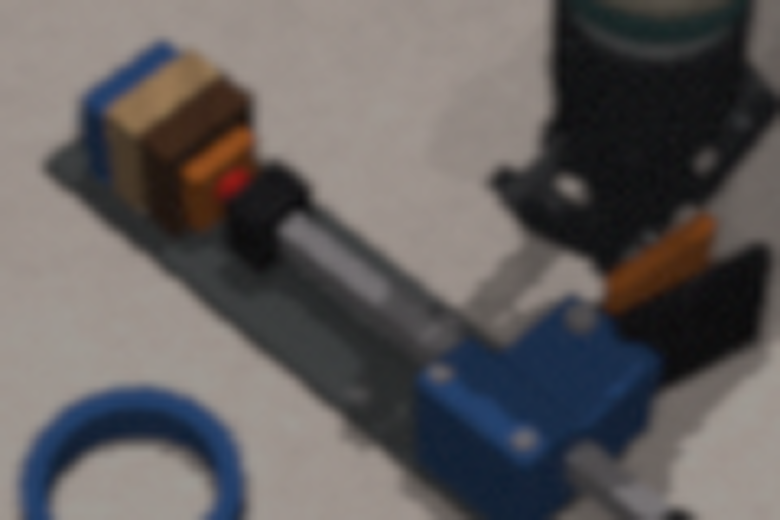

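The block is pinched against the fixed jaw. White and green are hidden from this angle by the head's rim, which covers about 5 mm of stem, and red shows at about (232,183). Quick check of how much red is visible before handing in.

```bash
python3 - <<'E'
from h import *
b=np.load('/tmp/base.npy',allow_pickle=True).item(); p=np.load('/tmp/last.npy',allow_pickle=True).item()
for q in (b,p):
    v=q['g'].max(1); xs=q['xc']; G=q['g']
    hi=np.where((v>60)&(G[:,0]-G[:,2]>15)|(G[:,1]-G[:,0]>25))[0]   # coloured stem onset
    o=q['o']; print('stem onset x',xs[hi[hi>60][0]], 'cushion peak (z.052)',xs[60+o[60:220].argmax()], 'red len(mm)', .5*((G[:,0]>80)&(G[:,1]<.5*G[:,0])).sum())
E
python3 gauge.py; python3 st.py
```

```text
stem onset x 0.12000000000000005 cushion peak (z.052) 0.13900000000000007 red len(mm) 9.5
stem onset x 0.1610000000000001 cushion peak (z.052) 0.1695000000000001 red len(mm) 12.0
tail shift mm (np.float64(41.73622115957526), np.float64(0.9957446220577894)) cushion mm (np.float64(36.341023716497425), np.float64(0.9865267661268095))
t 20.97 pos [0.5578 0.1321 0.0296] yaw_y -15.46 tilt [-0.004 -0.004 -1.   ] F [-3.18 -8.54  3.42] w -0.0 gf 4.078135080635548
```

The cushion peak of 0.1695 is only my search window cutting off. The head moved 41.7 mm and the cushion 36.3 mm, which puts the gauge at about 6 mm, and it is steady. Handing in.

```bash
python3 -c "
from rig import manip
print(manip.sign_off())"
```

```text
the job is handed in; nothing more can be done
None
```

I handed the job in with the block pinched against the fixed jaw and the trigger still held squeezed; the gauge measured about 6 mm in (target 4–10 mm), but no verdict came back and the green band was hidden from the camera behind the head's rim.

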